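# Lock the pine blank on the slanted carving board

## Task

Set the pine blank up for carving: lay it flat on the slope of the slanted board, lengthways up the slope, with one end down against the ledge at the foot and its long side against the two round wooden dogs on the far side. Then pull the cam lever round towards you until the cam bites on the blank's upper end and holds it tight. Leave the walnut offcut, the cork block and the oil can where they are.

Things in the scene. Friction and masses are not known exactly. Their poses are not given: they have to be found in the camera images.
- pine_blank: Pale pine block, 45 x 110 x 28 mm (its x, y, z), lying flat on the bench, 28 mm high. Origin: centre of its underside; y along its length, z up. Either end may go down the slope.
- slant_board: The whole slanted board: plywood base 200 x 140 x 16 mm with a sloping bed on it, up to 138 mm high, fixed to the bench. It stands sideways to the robot: foot with the dark ledge to the left, high end with the cam to the right. Origin: centre of the base's underside; x points to the high end, y away from the robot.
- slope (a point): The sloping bed, 140 mm wide, rising to the right at 32 degrees. Origin: on the bed surface, middle of the inner face of the dark ledge at the foot, 43 mm above the bench. x up the slope, y across it away from the robot, z square off the bed. The ledge (x -20 to 0 mm, full width) stands 14 mm off the bed; the bed ends at x = 182 mm.
- dogs (a point): Midpoint between the two brown round dogs (19 mm across, 18 mm high off the bed), at the height of the bed: they stand 39 mm up and 39 mm down the slope from it, with a free gap of 59 mm between them. Their near faces make a fence 22.5 mm beyond the bed's middle line (9.5 mm nearer the robot than this point). The near side is open.
- seat (a point): Where the centre of the blank's underside belongs: on the bed 55 mm up from the ledge and 22.5 mm from the dogs' faces; axes as those of the slope (x up the slope, y away from the robot, z off the bed).
- cam: Wooden eccentric cam and lever, turning stiffly about the bed's normal. Origin: pivot, on the bed 136.4 mm up from the ledge, mid width; x along the lever, z off the bed. Disc 40 mm across, 3 to 20 mm off the bed. At the start the lever points up the slope, the disc 8 mm or more clear of a seated blank; turned clockwise (to the robot) about 75 degrees from straight up it bites and locks.
- cam_knob (a point): Middle of the red upright knob near the end of the lever: about 14 mm thick, square off the bed, from 17 to 55 mm above the bed (this point 40 mm above it), 82 mm from the pivot. The lever under it is 16 mm wide and its top lies 17 mm above the bed.
- walnut_offcut: Dark walnut block 50 x 70 x 40 mm, not to be moved. Origin: centre of its underside.
- cork: Brown cork sanding block 60 x 100 x 32 mm, not to be moved. Origin: centre of its underside.
- oil_can: Grey round oil can with a thin bent spout, 62 mm across, 133 mm high, standing at the back, not to be moved. Origin: centre of its foot.

How it is judged:
On the way:
1. the pine blank lies on the slope in the corner of ledge and dogs, with the cam not yet on it (x of pine_blank in the frame of seat between -0.004 and 0.01 m and y of pine_blank in the frame of seat between -0.01 and 0.004 m and z of pine_blank in the frame of seat below 0.005 m and contact force between pine_blank and cam below 0.1 N), for 0.1 s.
At the end, for the whole second after the job is handed in: Blank flat on the slope, underside down, within 3 mm of its seat along the slope (against the ledge), 4 mm from the dogs, square to 3 degrees, at rest; lever pulled round (knob at least 73 mm this side of the bed's middle), the cam alone pressing on the blank with over 3 N (x of pine_blank in the frame of seat between -0.003 and 0.003 m and y of pine_blank in the frame of seat between -0.004 and 0.003 m and z of pine_blank in the frame of seat between -0.003 and 0.003 m and angle between the y axis of pine_blank and the x axis of seat, either way round below 0.05 rad and angle between the z axis of pine_blank and the z axis of seat, either way round below 0.05 rad and y of cam_knob in the frame of slope below -0.073 m and contact force between pine_blank and cam above 3 N and linear speed of pine_blank below 0.01 m/s); the robot touches nothing.
It fails at once if the walnut offcut, the cork block or the oil can is shifted by more than 20 mm (distance of any of walnut_offcut, cork, oil_can from where it was at the start of the episode above 0.02 m).
It also fails if it takes over 59 s, if anything falls off the work surface, if the arm or the gripper's body presses on something with over 40 N, if the wrist force passes 120 N, or if a joint passes its speed limit or range.

## Robot

A 6-joint arm with a two-finger parallel gripper is mounted at the origin on a cart in front of the work surface, level with it; the furniture and walls round the work are solid. World frame = base frame: x ahead of the robot, y to its left, z up, the work surface at z = 0. Lengths are in m, angles in rad, forces in N, time in s.
With the tool pointing down it reaches from about 0.225 to 0.875 m from the base axis. Payload 3.4 kg.
Tool frame: the origin (TCP) lies between the finger pads; the fingertips stand 11 mm ahead of it and the grasp point (between the pads) lies 8 mm behind it (tips_ahead is the distance from the TCP to the fingertips, in m); z points along the fingers, x is the direction in which the jaws open and shut, and the axes are right-handed (so a half turn about z gives the same grasp; the last joint's range is limited). The gripper opens to 85 mm and grips with 20 to 120 N. Pads are 22 mm wide; open, the fingers measure 114 mm over their backs; the gripper's body (76 mm by 85 mm) begins 54 mm behind the grasp point. The pads swing forward as they close: fully open they stand 13 mm farther back than shut.
Start: joints at [1.199, 0.276, 1.505, -0, 1.361, -0.121], TCP at [0.143, 0.557, 0.242] pointing down, gripper open.
Joint ranges: [-2.89, 2.89], [-0.75, 2.08], [0.22, 2.7], [-1.18, 4.32], [0.11, 2.71], [-2.7, 2.7]. Speed limits (rad/s): [2.57, 2.57, 3.14, 3.14, 3.14, 3.14].

## Interface

Orientations are given as a unit quaternion [w, x, y, z].
In Python, from rig import get_state, get_image, sign_off, masks_of, tips_ahead gives the robot as it stands.
- The arm moves only by the tool play_rows, never from a script. Its argument "series" is a list of rows, each an object of numbers: "fingers": the closure, from -1 (fully open) to 1 (shut); "dx", "dy", "dz": the shift along the world's x, y, z in mm; "turn": the turn about the world's z in rad. A call has 1 to 20 rows; each row shifts and turns the pose as measured when the row begins; what a row does not reach is not made up. A row lasts 1/12 s, in which the tool goes at most 41.7 mm and 7.16 degrees, less where a joint would pass 70% of its speed; a pose out of reach is approached as far as the arm can. A call with a gripper value outside its range is refused whole. The fingers move at their own pace and stop on an object; "squeeze" is the grip in N (left out, the last holds). Time passes only in rows, so rows that do not move let the fingers close. It gives the time, the measured TCP pose, the force and the opening at its end, in the units of the state.
- get_state(): the state, without advancing time (a new reading comes with each control period).
- get_image(name): name is "scene" or "top"; returns a dict with "pixels" (420x560x3 uint8, red, green, blue), "vfov" (degrees; the focal length in pixels is half the picture's height over the tangent of half this angle, whatever the lens; pixels are square), "cx", "cy" (the principal point, pixels), "dist" ([k1, k2, p1, p2, k3] as OpenCV has them; the pictures are not rectified), "rvec" (rotation vector, rad) and "tvec" (3), from world to camera coordinates, as OpenCV has them. Camera axes: x right, y down, z forward; pixel columns grow to the right and rows downward; lengths in m; the calibration is good to about 2 mm. A picture is of the moment at which its call begins. There is no depth.
- sign_off(): hands the job in, once; it reports no verdict.
Trained networks look in a picture, given as the dict that the camera call returned (one of the last four; its "shot" number tells which), for a name from the list of things; names that differ only in an ending like _2 or _b are one class to them, and where a whole thing is asked for, a point or a joint stands for the part that bears it (a point fixed in the world has none). Each returns a list of dicts, best first, with "p" (0 to 1); they miss things now and then, are a little off and sometimes report something else, mostly with a low value. They report only what shows in the picture. A call takes as long as a camera call.
- masks_of(picture, label): "region" (420x560 bool, what is visible of it) and "xy" ([column, row] in pixels, amid what is visible of it).
The state is a dict: "clock": time; "qpos": joint angles; "qd": joint speeds; "effort": joint torques, N m; "position": TCP position; "ee_rot": TCP orientation; "contact_force": force on the tool from outside, world axes, zero at the start; "moment": the same for the moment, N m; "width": finger opening in m.
Only numpy, scipy, OpenCV 4.12 (cv2) and the standard library are available. Lean on these libraries where they do the work, as an engineer would, in place of code of your own. Each camera call takes 0.05 s, during which the arm holds its last target. There are 200 camera calls.

## Working session

There is one attempt and no reset: what is moved stays moved. The work goes in short steps, Python scripts to look and compute and a tool call to move; the robot and the scene stay as the last step left them, time stands still between calls to the robot, and variables do not carry over. Pictures are saved under pics/ and viewed, about 8 in all and at most 12, crops included, and the job is handed in when it is done.

Besides the shell and the picture viewer there is one more tool, called after "Call:" as a command line: name --argument value ..., lists and objects as JSON in quotes. play_rows: Moves the arm, as the interface text tells. Its arguments: {"type":"object","properties":{"series":{"type":"array"},"squeeze":{"type":"number"}},"required":["series"]}

```bash
mkdir -p pics; ls; cat > h.py <<'E'
import numpy as np,cv2
from rig import *
def K(p):
    f=210/np.tan(np.radians(p['vfov']/2)); return np.array([[f,0,p['cx']],[0,f,p['cy']],[0,0,1.]])
def ray(p,uv):
    u=cv2.undistortPoints(np.array(uv,float).reshape(-1,1,2),K(p),np.array(p['dist'])).reshape(-1,2)
    R,_=cv2.Rodrigues(np.array(p['rvec'],float)); d=np.c_[u,np.ones(len(u))]@R
    return -R.T@np.array(p['tvec'],float).ravel(),d
def onz(p,uv,z):
    o,d=ray(p,uv); return o+d*((z-o[2])/d[:,2])[:,None]
def proj(p,X):
    return cv2.projectPoints(np.array(X,float).reshape(-1,3),np.array(p['rvec'],float),np.array(p['tvec'],float),K(p),np.array(p['dist']))[0].reshape(-1,2)
def save(p,n): cv2.imwrite('pics/'+n,p['pixels'][...,::-1])
E
python3 - <<'E'
from h import *
np.set_printoptions(precision=4,suppress=True)
print(get_state(),tips_ahead)
for c in('scene','top'):
    p=get_image(c); save(p,c+'0.png'); o,_=ray(p,[[1,1]]); print(c,p['vfov'],o)
    for n in['pine_blank','slant_board','cam','cam_knob','walnut_offcut','cork','oil_can']:
        m=masks_of(p,n)
        for r in m[:2]:
            c2=cv2.minAreaRect(np.argwhere(r['region'])[:,::-1].astype(np.float32))
            print(n,round(r['p'],2),r['xy'],int(r['region'].sum()),c2)
            if c=='top' and n in('pine_blank','walnut_offcut','cork'): print(onz(p,cv2.boxPoints(c2),.028))
E
```

```text
pics
{'clock': 0.0, 'qpos': array([ 1.199 ,  0.2766,  1.5062,  0.    ,  1.3607, -0.121 ]), 'qd': array([ 0.    , -0.0005, -0.0001, -0.0008,  0.0001,  0.0014]), 'effort': array([ -0.0008, -41.6776, -24.5808,  -0.0003,   0.0108,  -0.    ]), 'position': array([0.1425, 0.5565, 0.2414]), 'ee_rot': array([ 0.0005,  0.79  ,  0.6131, -0.0008]), 'contact_force': array([0.0819, 0.0207, 0.2639]), 'moment': array([ 0.0058, -0.0311,  0.0104]), 'width': 0.08546414836131898} 0.011
scene 50.859890833988246 [-0.1724 -0.7055  0.9279]
pine_blank 0.45 [257.1, 222.0] 2995 ((262.0407409667969, 221.65499877929688), (57.945404052734375, 75.53437805175781), 53.47114562988281)
slant_board 0.96 [259.9, 224.3] 2968 ((262.2400207519531, 221.32000732421875), (58.00000762939453, 74.80001068115234), 53.13010025024414)
cam 0.62 [273.5, 207.7] 255 ((269.60003662109375, 205.20001220703125), (17.8885440826416, 24.149532318115234), 63.43495178222656)
cam_knob 0.81 [270.2, 207.1] 250 ((269.5000305175781, 204.99998474121094), (17.441329956054688, 25.043960571289062), 63.43495178222656)
walnut_offcut 0.56 [366.1, 301.5] 70
[... 895 characters left out ...]
 84.5596694946289)
cam 0.91 [282.0, 222.6] 434 ((288.5, 223.0), (16.0, 41.0), 90.0)
cam_knob 0.86 [284.1, 220.9] 394 ((288.5, 223.5), (15.0, 41.0), 90.0)
walnut_offcut 0.91 [416.8, 215.7] 632 ((417.06707763671875, 214.89633178710938), (30.81039810180664, 21.202856063842773), 6.34019136428833)
[[ 0.5084 -0.2952  0.028 ]
 [ 0.5637 -0.3027  0.028 ]
 [ 0.5552 -0.3827  0.028 ]
 [ 0.4999 -0.3748  0.028 ]]
cork 0.93 [143.6, 213.4] 924 ((142.74998474121094, 213.74996948242188), (24.324474334716797, 40.022247314453125), 81.8698959350586)
[[0.5549 0.4343 0.028 ]
 [0.5704 0.3309 0.028 ]
 [0.5071 0.3198 0.028 ]
 [0.4918 0.4226 0.028 ]]
oil_can 0.93 [191.6, 183.6] 512 ((193.5, 183.5), (23.0, 27.0), 90.0)
```

```bash
python3 - <<'E'
import cv2
t=cv2.imread('pics/top0.png')[140:300,110:450]; cv2.imwrite('pics/v1.png',cv2.resize(t,None,fx=2.35,fy=2.35,interpolation=cv2.INTER_CUBIC))
s=cv2.imread('pics/scene0.png')[150:330,180:420];cv2.imwrite('pics/v2.png',cv2.resize(s,None,fx=3.3,fy=3.3,interpolation=cv2.INTER_CUBIC))
E
```

```text
(no output)
```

View pics/v1.png

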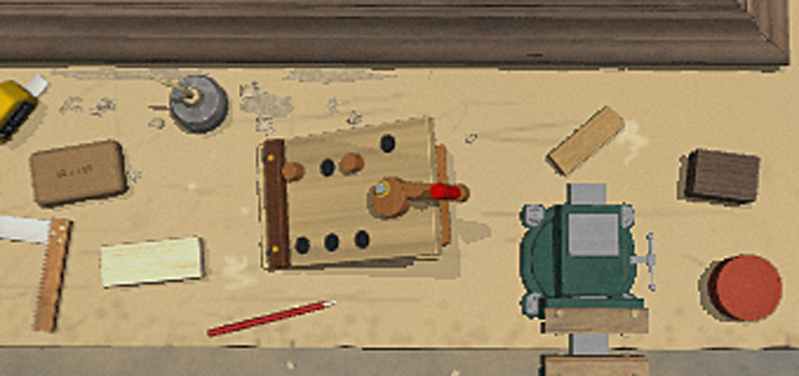

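View pics/v2.png

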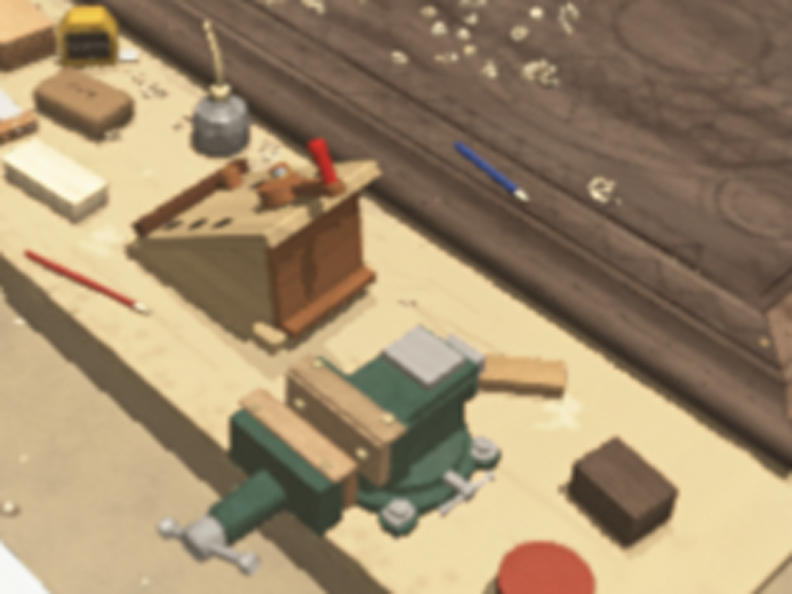

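The top view shows the pine at about (174,251) px, the board centred at about (262,223) and its ledge on the left. The knob is at about (300,221), with two dogs near (234,213) and (260,208). Nothing stands between the pine and the board except the pencil. Next I'll fit the board pose.

```bash
cat >> h.py <<'E'
S,C=np.sin(np.radians(32)),np.cos(np.radians(32))
def slope2w(q,P):
    P=np.atleast_2d(np.array(P,float)); h=P[:,0]*C-P[:,2]*S; z=.043+P[:,0]*S+P[:,2]*C
    c,s=np.cos(q[2]),np.sin(q[2]); return np.c_[q[0]+c*h-s*P[:,1], q[1]+s*h+c*P[:,1], z]
E
python3 - <<'E'
from h import *
from scipy.optimize import least_squares
np.set_printoptions(precision=4,suppress=True)
p=get_image('top'); 
v=lambda a,b:(a/2.35+110,b/2.35+140)
F=[((.182,.07,0),v(430,117)),((.182,-.07,0),v(442,258)),((-.02,.07,.014),v(263,147)),((-.02,-.07,.014),v(265,270)),((0,.07,.014),v(285,140)),((0,-.07,.014),v(289,268))]
# knob top centre from red pixels
X=[f[0] for f in F]; U=np.array([f[1] for f in F])
r=least_squares(lambda q:(proj(p,slope2w(q,X))-U).ravel(),[.43,.08,-1.5])
print(r.x,r.fun.reshape(-1,2))
q=r.x; np.save('q.npy',q)
dm=slope2w(q,[[.055,0.0225,.028]]);print(dm)
big=cv2.resize(p['pixels'][170:270,210:320],None,fx=6,fy=6,interpolation=cv2.INTER_CUBIC)[...,::-1].copy()
def dot(P,col):
    for u in proj(p,slope2w(q,P)): cv2.circle(big,tuple(int(round(k)) for k in ((u-[210,170]+.5)*6)),3,col,-1)
dot(X,(255,0,0)); a=np.linspace(0,6.28,13)
for m in(-.039,.039): dot(np.c_[.055+m+.0095*np.cos(a),.032+.0095*np.sin(a),0*a+.018],(0,255,0))
dot([[.1364+.082,0,.055],[.1364+.082,0,.017],[.1364,0,.02]],(255,255,0))
cv2.imwrite('pics/v3.png',big)
E
```

```text
[ 0.4956  0.1367 -1.5039] [[ 0.2045  0.8088]
 [-1.0466 -0.2992]
 [ 1.1582 -1.7252]
 [ 2.9346  0.2859]
 [-2.0944  0.2639]
 [-1.0647  0.6212]]
[[0.5201 0.1065 0.0959]]
```

View pics/v3.png

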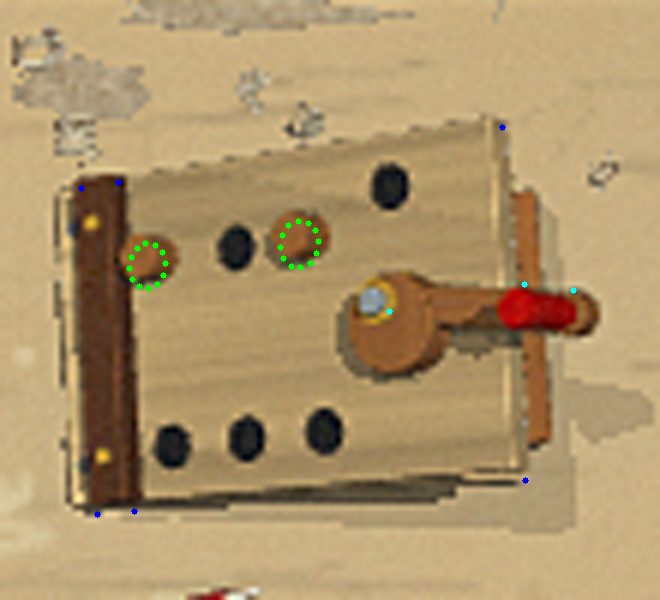

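The overlay fits to about 1 px. The dogs are predicted slightly too near the robot, so I'll refit with their tops and the re-read corners, and fix the blank and lever pose in the same script.

```bash
python3 - <<'E'
from h import *
from scipy.optimize import least_squares
np.set_printoptions(precision=4,suppress=True)
p=get_image('top')
v=lambda a,b:(a/6-.5+210,b/6-.5+170)
F=[((.182,.07,0),v(497,118)),((.182,-.07,0),v(523,469)),((-.02,.07,.014),v(80,180)),((-.02,-.07,.014),v(92,507)),((0,.07,.007),v(126,176)),((0,-.07,.007),v(140,501)),((.055-.039,.032,.018),v(146,260)),((.055+.039,.032,.018),v(298,240))]
X=np.array([f[0] for f in F]); U=np.array([f[1] for f in F])
r=least_squares(lambda q:(proj(p,slope2w(q,X+np.r_[np.zeros((6,3)),[[q[3],0,0]]*2]))-U).ravel(),[.43,.08,-1.5,0],loss='soft_l1')
print(r.x,(proj(p,slope2w(r.x,X))-U))
q=r.x; np.save('q.npy',q[:3])
print('seat',slope2w(q,[[.055,0,0],[.055,0,.028]]))
# lever angle from red pixels
im=p['pixels'].astype(int); red=(im[...,0]>150)&(im[...,1]<50)&(im[...,2]<60); red[:, :280]=0; red[:,320:]=0;red[:200]=0;red[240:]=0
rc=np.argwhere(red).mean(0)[::-1]; print('red',rc,red.sum())
for th in(0,.1,.2,-.1): print(th,proj(p,slope2w(q,[[.1364+.082*np.cos(th),-.082*np.sin(th),.038]])))
# pine: sub-pixel from mask, top+side bias: fit box silhouette
m=masks_of(p,'pine_blank')[0]['region']
def sil(b):
    x,y,t=b; P=np.array([[i*.0225,j*.055,k] for i in(-1,1) for j in(-1,1) for k in(0,.028)])
    c,s=np.cos(t),np.sin(t); P=np.c_[x+c*P[:,0]-s*P[:,1],y+s*P[:,0]+c*P[:,1],P[:,2]]
    h=cv2.convexHull((proj(p,P)*16+8).astype(np.float32)).astype(np.int32); M=np.zeros((420*4,560*4),np.uint8)
    cv2.fillConvexPoly(M,(h/4).astype(np.int32),255); return cv2.resize(M,(560,420),interpolation=cv2.INTER_AREA)/255.
from scipy.optimize import minimize
o=minimize(lambda b:((sil(b)-m)**2).sum(),[.43,.29,.1],method='Nelder-Mead',options=dict(initial_simplex=[[.43,.29,.1],[.44,.29,.1],[.43,.30,.1],[.43,.29,-.1]]))
print('pine',o.x,o.fun,m.sum()); 
s=get_state(); w,x,y,z=s['ee_rot']; print('jaw dir',[1-2*(y*y+z*z),2*(x*y+w*z)],np.arctan2(2*(x*y+w*z),1-2*(y*y+z*z)))
E
```

```text
[ 0.4987  0.1381 -1.5036  0.0011] [[ 0.2423  0.0854]
 [-0.2281  0.4377]
 [-0.2976  0.1061]
 [ 0.3375 -0.0758]
 [-0.1627  0.0187]
 [ 0.2521  0.3712]
 [-0.4499 -0.3157]
 [-0.391  -0.6192]]
seat [[0.5019 0.0916 0.0721]
 [0.5009 0.1064 0.0959]]
red [295.7    220.7333] 30
0 [[299.9202 215.816 ]]
0.1 [[300.0041 219.4461]]
0.2 [[299.771  223.0816]]
-0.1 [[299.5211 212.2323]]
pine [0.4347 0.2945 0.1025] 17.613625528642828 778
jaw dir [np.float64(0.24819547961401478), np.float64(0.9687099641496112)] 1.3199793239896955
```

Call:
play_rows --series '[{"fingers":-1,"dx":24,"dy":-21.5,"dz":-8,"turn":-0.1},{"fingers":-1,"dx":24,"dy":-21.5,"dz":-8,"turn":-0.1},{"fingers":-1,"dx":24,"dy":-21.5,"dz":-8,"turn":-0.1},{"fingers":-1,"dx":24,"dy":-21.5,"dz":-8,"turn":-0.1},{"fingers":-1,"dx":24,"dy":-21.5,"dz":-8,"turn":-0.1},{"fingers":-1,"dx":24,"dy":-21.5,"dz":-8,"turn":-0.1},{"fingers":-1,"dx":24,"dy":-21.5,"dz":-8,"turn":-0.1},{"fingers":-1,"dx":24,"dy":-21.5,"dz":-8,"turn":-0.1},{"fingers":-1,"dx":24,"dy":-21.5,"dz":-8,"turn":-0.1},{"fingers":-1,"dx":24,"dy":-21.5,"dz":-8,"turn":-0.1},{"fingers":-1,"dx":24,"dy":-21.5,"dz":-8,"turn":-0.1},{"fingers":-1,"dx":24,"dy":-21.5,"dz":-8,"turn":-0.1},{"fingers":-1}]' --squeeze 30

```text
invalid input at $.series[12]: expected keys fingers, dx, dy, dz, turn
```

Call:
play_rows --series '[{"fingers":-1,"dx":24,"dy":-21.5,"dz":-8,"turn":-0.1},{"fingers":-1,"dx":24,"dy":-21.5,"dz":-8,"turn":-0.1},{"fingers":-1,"dx":24,"dy":-21.5,"dz":-8,"turn":-0.1},{"fingers":-1,"dx":24,"dy":-21.5,"dz":-8,"turn":-0.1},{"fingers":-1,"dx":24,"dy":-21.5,"dz":-8,"turn":-0.1},{"fingers":-1,"dx":24,"dy":-21.5,"dz":-8,"turn":-0.1},{"fingers":-1,"dx":24,"dy":-21.5,"dz":-8,"turn":-0.1},{"fingers":-1,"dx":24,"dy":-21.5,"dz":-8,"turn":-0.1},{"fingers":-1,"dx":24,"dy":-21.5,"dz":-8,"turn":-0.1},{"fingers":-1,"dx":24,"dy":-21.5,"dz":-8,"turn":-0.1},{"fingers":-1,"dx":24,"dy":-21.5,"dz":-8,"turn":-0.1},{"fingers":-1,"dx":24,"dy":-21.5,"dz":-8,"turn":-0.1},{"fingers":-1,"dx":0,"dy":0,"dz":0,"turn":0}]' --squeeze 30

```text
clock: 2.03
position: [0.4412, 0.2899, 0.1448]
ee_rot: [-0.001, 0.999, 0.034, 0.007]
contact_force: [-0.6, 0.7, -0.3]
width: 0.0857
```

Call:
play_rows --series '[{"fingers":-1,"dx":-7,"dy":7.5,"dz":-25,"turn":0.035},{"fingers":-1,"dx":0,"dy":0,"dz":-30,"turn":0},{"fingers":-1,"dx":0,"dy":0,"dz":-30,"turn":0},{"fingers":-1,"dx":0,"dy":0,"dz":-20,"turn":0},{"fingers":-1,"dx":0,"dy":0,"dz":0,"turn":0}]'

```text
clock: 2.45
position: [0.4381, 0.2974, 0.0392]
ee_rot: [-0.004, 0.999, 0.05, 0.011]
contact_force: [-0.5, -0.6, 0.5]
width: 0.0853
```

Call:
play_rows --series '[{"fingers":-1,"dx":-4,"dy":0,"dz":-12,"turn":0},{"fingers":-1,"dx":0,"dy":0,"dz":-8,"turn":0},{"fingers":-1,"dx":0,"dy":0,"dz":0,"turn":0},{"fingers":1,"dx":0,"dy":0,"dz":0,"turn":0},{"fingers":1,"dx":0,"dy":0,"dz":0,"turn":0},{"fingers":1,"dx":0,"dy":0,"dz":0,"turn":0},{"fingers":1,"dx":0,"dy":0,"dz":0,"turn":0},{"fingers":1,"dx":0,"dy":0,"dz":0,"turn":0},{"fingers":1,"dx":0,"dy":0,"dz":0,"turn":0},{"fingers":1,"dx":0,"dy":0,"dz":0,"turn":0},{"fingers":1,"dx":0,"dy":0,"dz":0,"turn":0}]'

```text
clock: 3.37
position: [0.4374, 0.3008, 0.0248]
ee_rot: [-0.006, 0.999, 0.052, 0.016]
contact_force: [0.9, 0.4, -1.3]
width: 0.0445
```

Call:
play_rows --series '[{"fingers":1,"dx":0,"dy":0,"dz":20,"turn":0},{"fingers":1,"dx":0,"dy":0,"dz":30,"turn":0},{"fingers":1,"dx":0,"dy":0,"dz":35,"turn":0},{"fingers":1,"dx":0,"dy":0,"dz":35,"turn":0},{"fingers":1,"dx":8,"dy":-18,"dz":25,"turn":0},{"fingers":1,"dx":8,"dy":-25,"dz":25,"turn":-0.01},{"fingers":1,"dx":8,"dy":-25,"dz":15,"turn":-0.01},{"fingers":1,"dx":8,"dy":-25,"dz":0,"turn":-0.02},{"fingers":1,"dx":8,"dy":-25,"dz":0,"turn":0},{"fingers":1,"dx":8,"dy":-25,"dz":0,"turn":0},{"fingers":1,"dx":8,"dy":-20,"dz":0,"turn":0},{"fingers":1,"dx":6,"dy":-15,"dz":0,"turn":0},{"fingers":1,"dx":0,"dy":0,"dz":0,"turn":0}]'

```text
clock: 4.45
position: [0.4964, 0.113, 0.2171]
ee_rot: [-0.003, 0.999, 0.033, 0.014]
contact_force: [0.0, -0.1, -2.4]
width: 0.044
```

```bash
python3 - <<'E'
from h import *
p=get_image('scene'); s=get_state();print(s['position'],s['contact_force'],s['qd'].round(3))
cv2.imwrite('pics/v4.png',cv2.resize(p['pixels'][130:290,160:360],None,fx=4,fy=3.7,interpolation=cv2.INTER_CUBIC)[...,::-1])
E
```

```text
[0.49567649 0.11430592 0.21701426] [ 0.42157908 -0.46888446 -1.99500156] [ 0.038 -0.004  0.008  0.031  0.011  0.013]
```

View pics/v4.png

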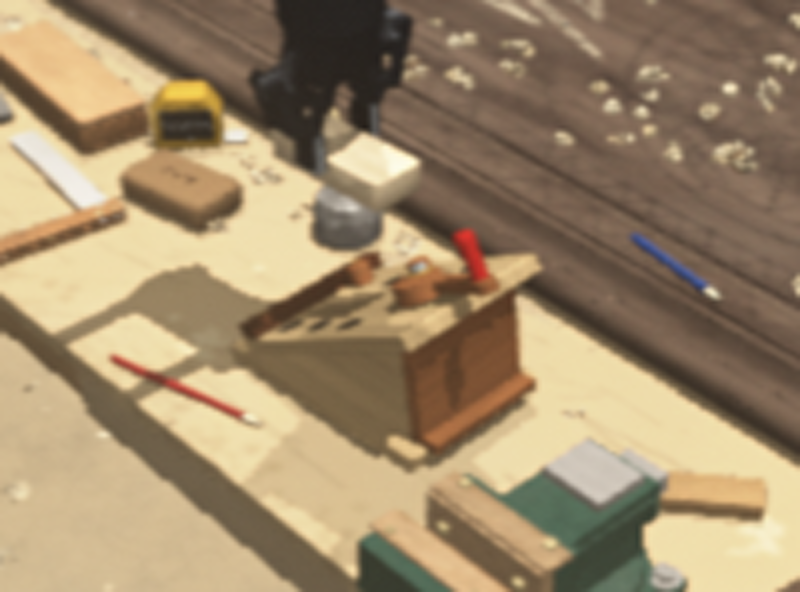

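The picture shows the blank held level above the foot of the board, with the cam lever still pointing up the slope. Lowering now.

Call:
play_rows --series '[{"fingers":1,"dx":1,"dy":3,"dz":-20,"turn":0},{"fingers":1,"dx":1,"dy":0,"dz":-25,"turn":0},{"fingers":1,"dx":0,"dy":0,"dz":-25,"turn":0},{"fingers":1,"dx":0,"dy":0,"dz":-13,"turn":0},{"fingers":1,"dx":0,"dy":0,"dz":0,"turn":0}]'

```text
clock: 4.92
position: [0.4963, 0.1209, 0.1322]
ee_rot: [-0.006, 0.999, 0.032, 0.015]
contact_force: [-0.2, -0.1, -0.8]
width: 0.0442
```

Call:
play_rows --series '[{"fingers":1,"dx":1,"dy":-3,"dz":-8,"turn":0},{"fingers":1,"dx":0,"dy":0,"dz":-5,"turn":0},{"fingers":1,"dx":0,"dy":0,"dz":-5,"turn":0},{"fingers":1,"dx":0,"dy":0,"dz":-4,"turn":0},{"fingers":1,"dx":0,"dy":0,"dz":-4,"turn":0}]'

```text
clock: 5.33
position: [0.4976, 0.1224, 0.1076]
ee_rot: [-0.009, 0.999, 0.032, 0.016]
contact_force: [-2.4, 4.0, 3.6]
width: 0.0441
```

Call:
play_rows --series '[{"fingers":1,"dx":0,"dy":-5,"dz":-3,"turn":0},{"fingers":1,"dx":0,"dy":-5,"dz":-3,"turn":0},{"fingers":1,"dx":0,"dy":-5,"dz":-3,"turn":0},{"fingers":1,"dx":0,"dy":-5,"dz":-3,"turn":0}]'

```text
clock: 5.67
position: [0.5012, 0.1097, 0.0988]
ee_rot: [-0.016, 0.999, 0.03, 0.021]
contact_force: [-2.7, 9.2, 4.6]
width: 0.0443
```

```bash
python3 - <<'E'
from h import *
p=get_image('scene'); s=get_state();print(s['position'],s['contact_force'],s['width'])
cv2.imwrite('pics/v5.png',cv2.resize(p['pixels'][150:270,190:330],None,fx=5.5,fy=4.9,interpolation=cv2.INTER_CUBIC)[...,::-1])
E
```

```text
[0.50099338 0.10873454 0.09836035] [0.10137035 4.92146342 3.73151424] 0.04447781903168646
```

View pics/v5.png

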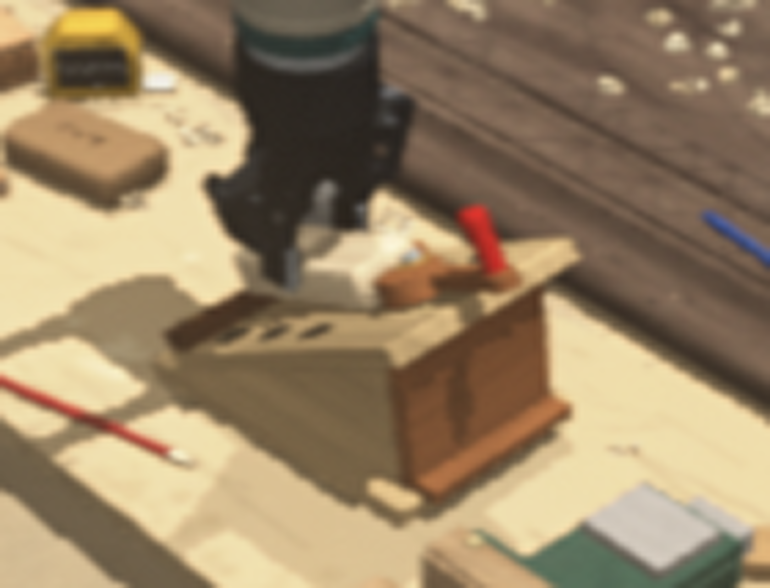

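The blank is partly tilted. Its upper end rests on the bed just short of the cam disc, and its lower end is still up above the ledge. I'll keep lowering, mostly straight down.

Call:
play_rows --series '[{"fingers":1,"dx":-1,"dy":-3,"dz":-4,"turn":0},{"fingers":1,"dx":-1,"dy":-2,"dz":-4,"turn":0},{"fingers":1,"dx":0,"dy":-2,"dz":-4,"turn":0},{"fingers":1,"dx":0,"dy":-1,"dz":-4,"turn":0}]'

```text
clock: 6.05
position: [0.5016, 0.1062, 0.0901]
ee_rot: [-0.021, 0.999, 0.029, 0.026]
contact_force: [-9.6, 3.0, 36.6]
width: 0.0444
```

Call:
play_rows --series '[{"fingers":1,"dx":0,"dy":0,"dz":1,"turn":0},{"fingers":0.4,"dx":0,"dy":0,"dz":0,"turn":0},{"fingers":-0.2,"dx":0,"dy":0,"dz":0,"turn":0},{"fingers":-0.6,"dx":0,"dy":0,"dz":0,"turn":0},{"fingers":-1,"dx":0,"dy":0,"dz":0,"turn":0},{"fingers":-1,"dx":0,"dy":0,"dz":0,"turn":0},{"fingers":-1,"dx":0,"dy":0,"dz":0,"turn":0},{"fingers":-1,"dx":0,"dy":0,"dz":20,"turn":0},{"fingers":-1,"dx":0,"dy":0,"dz":35,"turn":0},{"fingers":-1,"dx":0,"dy":0,"dz":35,"turn":0},{"fingers":-1,"dx":-25,"dy":0,"dz":20,"turn":0},{"fingers":-1,"dx":-40,"dy":0,"dz":0,"turn":0},{"fingers":-1,"dx":-40,"dy":0,"dz":0,"turn":0},{"fingers":0,"dx":-40,"dy":0,"dz":0,"turn":0},{"fingers":1,"dx":-40,"dy":0,"dz":0,"turn":0},{"fingers":1,"dx":0,"dy":0,"dz":0,"turn":0}]'

```text
clock: 7.38
position: [0.3149, 0.1027, 0.2045]
ee_rot: [-0.019, 0.999, 0.029, 0.029]
contact_force: [-0.1, -0.1, -0.2]
width: 0.0518
```

```bash
python3 - <<'E'
from h import *
np.set_printoptions(precision=4,suppress=True)
p=get_image('top'); s=get_state();print(s['position'],s['ee_rot'],s['contact_force'],s['width']); q=np.load('q.npy')
big=cv2.resize(p['pixels'][170:270,210:320],None,fx=6,fy=6,interpolation=cv2.INTER_CUBIC)[...,::-1].copy()
for z in(0,.028):
  P=[[.055+i*.055,j*.0225,z] for i,j in((-1,-1),(-1,1),(1,1),(1,-1))]
  cv2.polylines(big,[((proj(p,slope2w(q,P))-[210,170]+.5)*6).astype(np.int32)],True,(0,0,255) if z else (0,255,0))
cv2.imwrite('pics/v6.png',big)
E
```

```text
[0.3192 0.1028 0.2054] [-0.0189  0.9989  0.029   0.0316] [ 0.145   0.1249 -0.2099] 0.043537568803660484
```

View pics/v6.png

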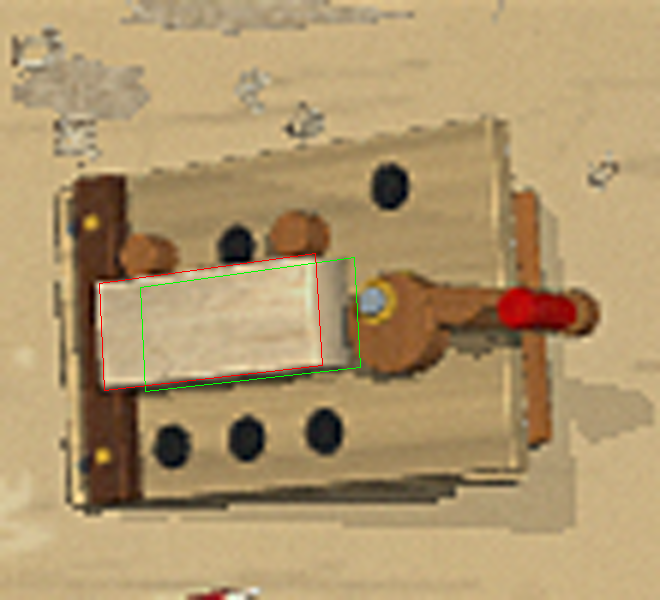

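The blank sits flat in the corner. Its top edges match the predicted seat outline to within about 1 mm, it touches both dogs, and the cam is clear of it. Next is the path for pushing the lever.

```bash
python3 - <<'E'
from h import *
np.set_printoptions(precision=1,suppress=True)
q=np.load('q.npy')
for d in (8,20,30,40,50,60,70,75,80):
    t=np.radians(d); k=np.array([.1364+.082*np.cos(t),-.082*np.sin(t),.027])
    b=.021*np.array([np.sin(t),np.cos(t),0])
    w=slope2w(q,k+b)[0]; w[2]=slope2w(q,k+b)[0,2]+.011
    print(d,w*1000, 'knob',slope2w(q,k)[0]*1000)
E
```

```text
8 [519.7 -33.6 193.8] knob [498.8 -32.5 181.2]
20 [502.1 -34.9 193.8] knob [482.  -30.1 179. ]
30 [487.4 -33.5 192.4] knob [468.7 -25.9 175.8]
40 [473.4 -30.1 189.6] knob [456.5 -19.7 171.5]
50 [460.3 -24.5 185.6] knob [445.9 -11.8 166.1]
60 [448.5 -17.2 180.5] knob [437.   -2.5 159.9]
70 [438.6  -8.1 174.5] knob [430.3   8.1 153. ]
75 [434.3  -3.1 171.2] knob [427.7  13.7 149.4]
80 [430.6   2.3 167.7] knob [425.8  19.5 145.7]
```

Call:
play_rows --series '[{"fingers":1,"dx":0,"dy":0,"dz":30,"turn":0},{"fingers":1,"dx":10,"dy":-10,"dz":30,"turn":0},{"fingers":1,"dx":28,"dy":-17,"dz":20,"turn":0},{"fingers":1,"dx":28,"dy":-17,"dz":0,"turn":0},{"fingers":1,"dx":28,"dy":-17,"dz":0,"turn":0},{"fingers":1,"dx":28,"dy":-17,"dz":0,"turn":0},{"fingers":1,"dx":28,"dy":-17,"dz":0,"turn":0},{"fingers":1,"dx":28,"dy":-17,"dz":0,"turn":0},{"fingers":1,"dx":28,"dy":-15,"dz":0,"turn":0},{"fingers":1,"dx":15,"dy":-6,"dz":0,"turn":0},{"fingers":1,"dx":0,"dy":0,"dz":0,"turn":0}]'

```text
clock: 8.35
position: [0.5619, -0.0424, 0.289]
ee_rot: [-0.017, 0.999, 0.03, 0.04]
contact_force: [0.2, 0.2, 0.2]
width: 0.0001
```

Call:
play_rows --series '[{"fingers":1,"dx":-8,"dy":5,"dz":-30,"turn":0},{"fingers":1,"dx":0,"dy":4,"dz":-30,"turn":0},{"fingers":1,"dx":0,"dy":0,"dz":-25,"turn":0},{"fingers":1,"dx":-5,"dy":0,"dz":-7,"turn":0},{"fingers":1,"dx":-8,"dy":0,"dz":0,"turn":0},{"fingers":1,"dx":0,"dy":0,"dz":0,"turn":0}]'

```text
clock: 8.85
position: [0.5446, -0.035, 0.1929]
ee_rot: [-0.016, 0.999, 0.029, 0.041]
contact_force: [0.4, 0.0, 0.0]
width: 0.0
```

Now I'll push along the arc towards 50 degrees, about 8 mm per row.

Call:
play_rows --series '[{"fingers":1,"dx":-8,"dy":0,"dz":0,"turn":0},{"fingers":1,"dx":-8,"dy":0,"dz":0,"turn":0},{"fingers":1,"dx":-8,"dy":0,"dz":0,"turn":0},{"fingers":1,"dx":-8,"dy":0,"dz":0,"turn":0},{"fingers":1,"dx":-8,"dy":0,"dz":0,"turn":0},{"fingers":1,"dx":-8,"dy":1,"dz":-1,"turn":0},{"fingers":1,"dx":-8,"dy":2,"dz":-1,"turn":0}]'

```text
clock: 9.43
position: [0.4895, -0.0338, 0.1992]
ee_rot: [-0.013, 0.998, 0.029, 0.051]
contact_force: [2.1, -1.3, -0.8]
width: 0.0001
```

Call:
play_rows --series '[{"fingers":1,"dx":-5,"dy":2,"dz":-5,"turn":0},{"fingers":1,"dx":-8,"dy":3,"dz":-5,"turn":0},{"fingers":1,"dx":-8,"dy":3,"dz":-4,"turn":0},{"fingers":1,"dx":-8,"dy":4,"dz":-3,"turn":0}]'

```text
clock: 9.77
position: [0.4598, -0.0221, 0.1834]
ee_rot: [-0.012, 0.998, 0.028, 0.055]
contact_force: [1.9, 0.0, 1.5]
width: 0.0001
```

```bash
python3 - <<'E'
from h import *
np.set_printoptions(precision=4,suppress=True)
p=get_image('scene'); s=get_state();print(s['position'],s['contact_force'])
cv2.imwrite('pics/v7.png',cv2.resize(p['pixels'][150:270,190:330],None,fx=5.5,fy=4.9,interpolation=cv2.INTER_CUBIC)[...,::-1])
E
```

```text
[ 0.4568 -0.0209  0.1824] [-1.5107  0.8712 -0.2371]
```

View pics/v7.png

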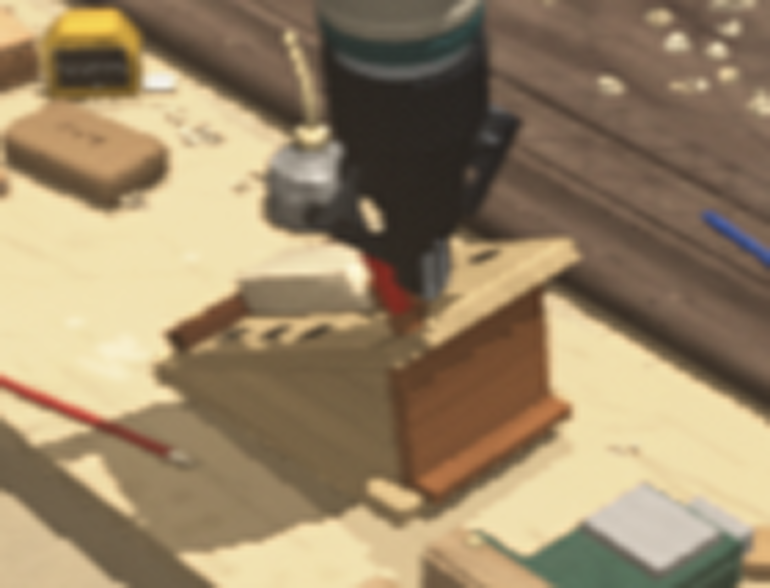

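The knob is moving round ahead of the fingers, the lever is at roughly 50°, and the blank is still seated. Continuing to about 80°.

Call:
play_rows --series '[{"fingers":1,"dx":-7,"dy":4,"dz":-4,"turn":0},{"fingers":1,"dx":-7,"dy":5,"dz":-4,"turn":0},{"fingers":1,"dx":-6,"dy":6,"dz":-4,"turn":0},{"fingers":1,"dx":-5,"dy":6,"dz":-4,"turn":0}]'

```text
clock: 10.15
position: [0.4298, 0.0011, 0.1649]
ee_rot: [-0.012, 0.998, 0.029, 0.053]
contact_force: [1.5, -1.6, 0.9]
width: -0.0001
```

Call:
play_rows --series '[{"fingers":1,"dx":-3,"dy":5,"dz":-2,"turn":0},{"fingers":1,"dx":-1,"dy":5,"dz":-2,"turn":0}]'

```text
clock: 10.32
position: [0.425, 0.0091, 0.1603]
ee_rot: [-0.008, 0.998, 0.03, 0.053]
contact_force: [-1.2, -16.2, 9.1]
width: 0.0005
```

```bash
python3 - <<'E'
from h import *
np.set_printoptions(precision=4,suppress=True)
p=get_image('scene'); s=get_state();print(s['position'],s['contact_force'])
cv2.imwrite('pics/v8.png',cv2.resize(p['pixels'][150:270,190:330],None,fx=5.5,fy=4.9,interpolation=cv2.INTER_CUBIC)[...,::-1])
E
```

```text
[0.4249 0.0093 0.1603] [ -1.338  -10.8571   4.1149]
```

View pics/v8.png

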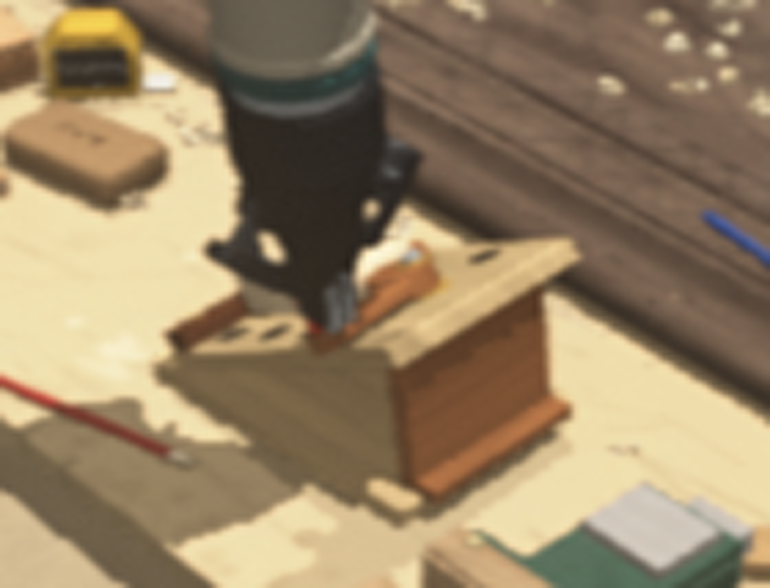

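The lever now lies across the slope and the force is rising as the cam bites. I'll push a little harder.

Call:
play_rows --series '[{"fingers":1,"dx":0,"dy":7,"dz":-1,"turn":0},{"fingers":1,"dx":0,"dy":8,"dz":-2,"turn":0}]'

```text
clock: 10.53
position: [0.4241, 0.0133, 0.1584]
ee_rot: [0.007, 0.998, 0.037, 0.052]
contact_force: [-6.8, -24.7, 11.4]
width: -0.0002
```

Call:
play_rows --series '[{"fingers":1,"dx":1,"dy":10,"dz":-1,"turn":0},{"fingers":1,"dx":1,"dy":12,"dz":-2,"turn":0}]'

```text
clock: 10.7
position: [0.4232, 0.0181, 0.1566]
ee_rot: [0.028, 0.997, 0.045, 0.047]
contact_force: [-6.5, -37.2, 8.1]
width: -0.0
```

Call:
play_rows --series '[{"fingers":1,"dx":0,"dy":-12,"dz":0,"turn":0},{"fingers":1,"dx":0,"dy":-15,"dz":3,"turn":0},{"fingers":1,"dx":0,"dy":-10,"dz":30,"turn":0},{"fingers":1,"dx":0,"dy":0,"dz":35,"turn":0},{"fingers":1,"dx":0,"dy":-10,"dz":35,"turn":0},{"fingers":1,"dx":-20,"dy":-35,"dz":0,"turn":0},{"fingers":1,"dx":-20,"dy":-35,"dz":0,"turn":0},{"fingers":1,"dx":-20,"dy":-35,"dz":0,"turn":0},{"fingers":1,"dx":-20,"dy":-35,"dz":0,"turn":0},{"fingers":1,"dx":0,"dy":0,"dz":0,"turn":0}]'

```text
clock: 11.53
position: [0.3313, -0.1697, 0.259]
ee_rot: [0.028, 0.998, 0.053, 0.037]
contact_force: [-0.5, 0.3, 0.9]
width: 0.0
```

```bash
python3 - <<'E'
from h import *
np.set_printoptions(precision=4,suppress=True)
p=get_image('top'); s=get_state();print(s['clock'],s['position'],s['contact_force']); q=np.load('q.npy')
big=cv2.resize(p['pixels'][170:270,210:320],None,fx=6,fy=6,interpolation=cv2.INTER_CUBIC)[...,::-1].copy()
P=[[.055+i*.055,j*.0225,.028] for i,j in((-1,-1),(-1,1),(1,1),(1,-1))]
cv2.polylines(big,[((proj(p,slope2w(q,P))-[210,170]+.5)*6).astype(np.int32)],True,(0,0,255))
for d,c in((65,(255,0,0)),(75,(0,255,0)),(85,(255,255,0)),(95,(255,0,255))):
    t=np.radians(d);k=[[.1364+.082*np.cos(t),-.082*np.sin(t),z] for z in(.017,.055)]
    cv2.polylines(big,[((proj(p,slope2w(q,k))-[210,170]+.5)*6).astype(np.int32)],False,c)
cv2.imwrite('pics/v9.png',big)
E
```

```text
11.5833 [ 0.3326 -0.1666  0.2587] [0.9107 0.4979 0.0472]
```

View pics/v9.png

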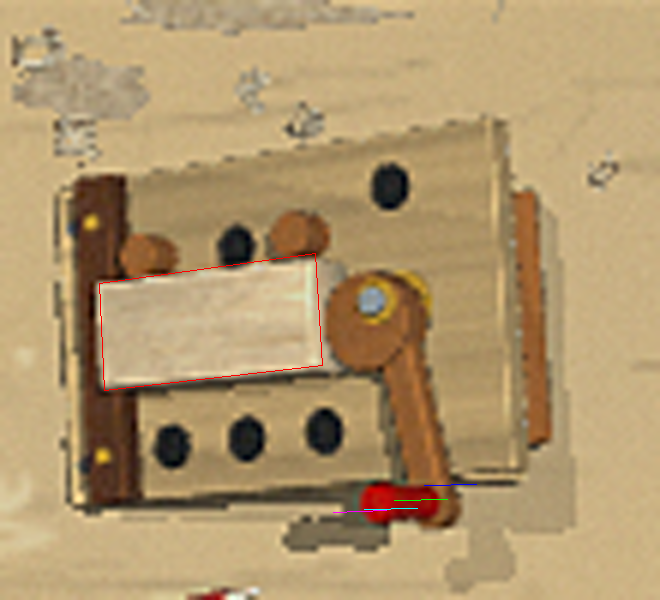

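```bash
python3 -c "
from rig import *
print(sign_off())"
```

```text
the job is handed in; nothing more can be done
None
```

I laid the pine blank flat on the slope, against the ledge and both dogs, then pushed the lever round with the closed fingers until the cam bit. I handed the job in at about 11.6 s.

- **Blank:** in the last top view, its edges match the predicted seat outline to within about 1–2 mm. It is square, and the cam disc is against its upper end.
- **Lever:** it stands at about 80°, which puts the knob about 81 mm this side of the bed's middle (73 mm needed). I read that angle from the image overlay.
- **Clamping force:** I couldn't measure the cam's force on the blank directly. The push needed on the lever rose from about 11 N to 37 N, and the lever stayed put after I let go.
- **Robot and other things:** the arm was clear and its force reading was about 1 N or less. It was not moved near the walnut offcut, the cork or the oil can. I did not re-measure those three at the end.

One thing drifted: the tool tilted by up to about 6° during the moves. I allowed for the height error this caused, and it had no visible effect on the placing.

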